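# Rake heaped ceramic pieces level in a drying tray

### The arm

A 6-joint arm with a two-finger parallel gripper is mounted at the origin on a cart in front of the work surface, level with it; the furniture and walls round the work are solid. World frame = base frame: x ahead of the robot, y to its left, z up, the work surface at z = 0. Lengths are in m, angles in degrees, forces in N, time in s.
With the tool pointing down it reaches from about 0.4 to 0.825 m from the base axis. Payload 7 kg.
Tool frame: the origin (TCP) lies midway between the tips of the shut fingers; the grasp point (between the pads) lies r.pinch_z behind it (r.pinch_z is the distance from the TCP to the grasp point, in m); z points along the fingers, y is the line along which they close (so a half turn about z gives the same grasp; the last joint's range is limited). The gripper opens to 88 mm and grips with 3 to 60 N. Pads are 19 mm wide; open, the fingers measure 130 mm over their backs; the gripper's body (78 mm by 193 mm) begins 47 mm behind the grasp point.
Start: joints at [-51.159, 20.546, 0.682, 0, -70.136, -16.507], TCP at [0.256, -0.624, 0.227] pointing down, gripper open.
Joint ranges: [-176.03, 176.03], [-82.01, 121.73], [-58.28, 71.71], [-173.87, 95.51], [-174.79, -0.11], [-173.66, 173.66]. Speed limits (degrees/s): [136.94, 136.94, 172.46, 180, 180, 180].

### API

Orientations are given as [roll, pitch, yaw] about the fixed x, y, z axes, in that order (R = Rz(yaw) Ry(pitch) Rx(roll)).
In Python, from plant import r, optics, job gives the robot as it stands.
- The arm moves only by the shell command python3 -m crank 'ROWS' [FORCE]. ROWS is JSON, a list of rows, each an object with "xyz": the shift along the tool's x, y, z in units of 30 mm (1.0 is 30 mm), a list of three; "delta_rot": the turn, a rotation vector about the tool's x, y, z in degrees, a list of three; "claw": the closure, from 0 (fully open) to 1 (shut). A call has 1 to 20 rows; each row is the pose to reach, as a shift and turn from the pose commanded when the call began, along the tool's axes at that moment; what a row does not reach only later rows make up. A row lasts 1/8 s, in which the tool goes at most 62.5 mm and 10.7 degrees, less where a joint would pass 70% of its speed; a pose out of reach is approached as far as the arm can. A call with a gripper value outside its range is refused whole. The fingers move at their own pace and stop on an object; FORCE is the grip in N (left out, the last holds). Time passes only in rows, so rows that repeat a pose let the fingers close. It gives the time, the measured TCP pose, the force, the opening and the grip force at its end, in the units of the state.
- r.get_state(): the state, without advancing time (a new reading comes with each control period).
- optics.capture(name): name is "side" or "top" or "wrist"; returns a dict with "img" (384x512x3 uint8, blue, green, red), "fovy" (degrees; the focal length in pixels is half the picture's height over the tangent of half this angle, whatever the lens; pixels are square), "cx", "cy" (the principal point, pixels), "eye" and "rotation" of the camera in the world; the wrist camera has in their place "hand_eye" (4x4, takes a point from camera to tool coordinates, whose origin is the TCP and whose axes are the flange's). Camera axes: x right, y up, looking along -z (the intrinsics and any distortion apply to the point x, -y, -z); pixel columns grow to the right and rows downward; lengths in m; the calibration is good to about 2 mm. A picture is of the moment at which its call begins: read the wrist's pose just before it. There is no depth.
- job.close_job(): hands the job in; it is judged then, once.
The state is a dict: "time_s": time; "joints": joint angles; "qd": joint speeds; "joint_torque": joint torques, N m; "tcp_pos": TCP position; "eef_rot": TCP orientation; "contact_force": force on the tool from outside, world axes, zero at the start; "moment": the same for the moment, N m; "gripper_width": finger opening in m; "gripper_force": force on a finger pad.
Only numpy, scipy, OpenCV 4.12 (cv2) and the standard library are available. Lean on these libraries where they do the work, as an engineer would, in place of code of your own. Each camera call takes 0.05 s, during which the arm holds its last target. There are 200 camera calls.

### The job

The washed ceramic pieces are heaped two high in the far half of the steel tray and will not dry evenly. Pick up the orange-handled rake, draw the two upper pieces off towards the near end of the tray so that all four lie in one even layer on its floor, with the two lower pieces left about where they are and no piece touched by the gripper. Then stand the rake on the worktop beside the tray, tines down, and let go.

Things in the scene. Friction and masses are not known exactly. Their poses are not given: they have to be found in the camera images.
- tray: Shallow open steel tray, 170 (x) x 130 (y) x 18 mm high, walls and floor 4 mm thick, fixed to the worktop. Origin under its centre on the worktop; its x axis points to the far end, where the heap stands (about 30 mm from the centre), -x to the bare near end; z up.
- rake: Hand rake, 0.12 kg, standing on tines and a peg foot (x = -75 mm, like the tines 42 mm high). Origin on the worktop under the handle's middle; x along the handle to the tines, z up. Orange bar handle 16 mm wide (y), 40 to 58 mm above the tine tips, x = -85 to 77 mm; grip it within 40 mm of the middle. Six steel tines 5 mm thick in a row 84 mm wide (y) at x = 75 mm, gaps 6 mm, tips at z = 0.
- upper_left: honeycomb ceramic piece, a tan block 36 (x) x 30 (y) x 22 mm high with dark square cells in its top and underside, about 40 g; origin at its centre; x about along the tray's x. It starts lying on lower_left.
- upper_right: honeycomb ceramic piece, a tan block 36 (x) x 30 (y) x 22 mm high with dark square cells in its top and underside, about 40 g; origin at its centre; x about along the tray's x. It starts lying on lower_right.
- lower_left: honeycomb ceramic piece, a tan block 36 (x) x 30 (y) x 22 mm high with dark square cells in its top and underside, about 40 g; origin at its centre; x about along the tray's x. It starts on the tray floor in the far half, about 20 mm to the left (+y) of the tray's centre line.
- lower_right: honeycomb ceramic piece, a tan block 36 (x) x 30 (y) x 22 mm high with dark square cells in its top and underside, about 40 g; origin at its centre; x about along the tray's x. It starts on the tray floor beside lower_left, about 20 mm to the right (-y) of the centre line, about 10 mm of gap between the two.
There are look-alikes about, which are no part of the job. What is shaped like the upper_left but green is not meant.

How it is judged:
By the outcome, as a careful person would: the job done as asked, in the order asked, and still so for the second after the job is handed in, with the robot touching nothing.
It also fails if it takes over 58 s, if anything falls off the work surface, if the arm or the gripper's body presses on something with over 40 N, if the wrist force passes 120 N, or if a joint passes its speed limit or range.

## Working session

There is one attempt and no reset: what is moved stays moved. The work goes in short steps, Python scripts to look and compute and a shell command to move; the robot and the scene stay as the last step left them, time stands still between calls to the robot, and variables do not carry over. Pictures are saved under pics/ and viewed, at most 10 in all, crops included, and the job is handed in when it is done.

```bash
ls; mkdir -p pics; python3 - <<'E'
from plant import r, optics, job
import cv2,json
print(r.get_state(), r.pinch_z)
a=[]
for n in ("top","side"):
    c=optics.capture(n); cv2.imwrite(f"pics/{n}0.png",c["img"])
    print(n,{k:(v.tolist() if hasattr(v,'tolist') else v) for k,v in c.items() if k!="img"})
E
```

```text
pics
{'time_s': 0.0, 'joints': array([-5.11602018e+01,  2.05921033e+01,  6.34092088e-01, -2.10504019e-02,
       -7.01362389e+01, -1.65088608e+01]), 'qd': array([ 0.000208  , -0.01086486,  0.07348492, -0.00041698,  0.04369696,
        0.03350564]), 'joint_torque': array([-1.58138726e-03, -5.82721639e+01,  2.93051165e+01,  6.99701965e+00,
        6.65083411e-03, -1.55496036e-04]), 'tcp_pos': array([ 0.25628417, -0.6239223 ,  0.22561464]), 'eef_rot': array([ 1.79904012e+02, -7.81230120e-03, -1.57676225e+02]), 'contact_force': array([-1.38414852,  0.34748576, -0.41588402]), 'moment': array([ 0.03980995, -0.02937028, -0.01858746]), 'gripper_force': 0.0, 'gripper_width': 0.08744600008909355} 0.0188
top {'fovy': 56.57516833737986, 'cx': 258.2102278805913, 'cy': 195.53120574487, 'eye': [0.38265496140023886, 0.22661915689313908, 0.8892551878165115], 'rotation': [7.072283867661538, 0.18701910655774934, -90.38755288032473]}
side {'fovy': 50.85093011582803, 'cx': 254.18499144366191, 'cy': 186.2769978219223, 'eye': [0.3164702681918043, 0.9662902217690033, 0.3795137970686073], 'rotation': [67.18667353800686, -0.7526604141865763, -167.0746369672566]}
```

View pics/top0.png

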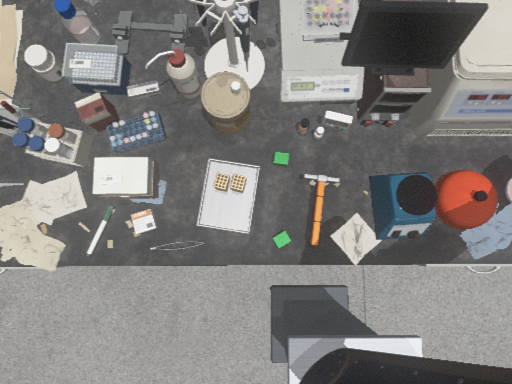

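View pics/side0.png

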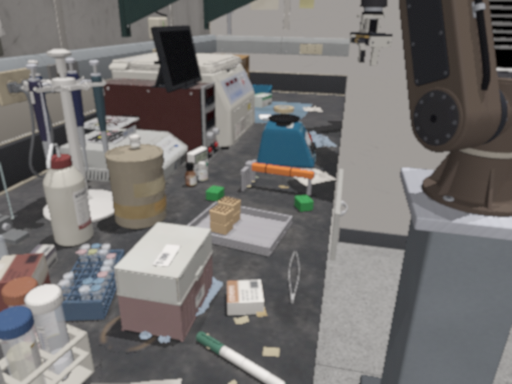

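Top view: the tray is centred near (229,195), with two tan piles at (222,181) and (238,183) in its far half. The orange rake handle runs (321,180) to (316,243), its tines at the upper end. There are green look-alikes at (281,158) and (282,239). The side view agrees with this: the piles are at (225,215), two high.

```bash
cat > h.py <<'E'
import numpy as np, cv2
from scipy.spatial.transform import Rotation as Ro
from plant import r, optics, job
def cam(name):
    s=r.get_state(); c=optics.capture(name); img=c["img"]; f=img.shape[0]/2/np.tan(np.radians(c["fovy"]/2))
    if name=="wrist":
        H=np.array(c["hand_eye"]); T=np.eye(4); T[:3,:3]=Ro.from_euler('xyz',s["eef_rot"],degrees=True).as_matrix(); T[:3,3]=s["tcp_pos"]
        W=T@H; R,e=W[:3,:3],W[:3,3]
    else: R=Ro.from_euler('xyz',c["rotation"],degrees=True).as_matrix(); e=np.array(c["eye"])
    K=(f,c["cx"],c["cy"])
    def ray(p,z):
        p=np.atleast_2d(p).astype(float); d=np.c_[(p[:,0]-K[1])/f,-(p[:,1]-K[2])/f,-np.ones(len(p))]@R.T
        return e+d*((z-e[2])/d[:,2])[:,None]
    def proj(P):
        q=(np.atleast_2d(P)-e)@R; return np.c_[K[1]-f*q[:,0]/q[:,2],K[2]+f*q[:,1]/q[:,2]]
    return img,ray,proj
def blobs(img,lo,hi,amin=20):
    m=cv2.inRange(cv2.cvtColor(img,cv2.COLOR_BGR2HSV),lo,hi)
    cs,_=cv2.findContours(m,cv2.RETR_EXTERNAL,cv2.CHAIN_APPROX_NONE)
    return [c for c in cs if cv2.contourArea(c)>amin]
def rect(c,ray,z):
    """min-area rect of a contour cast on plane z: centre, size, long-axis yaw (mm, deg)"""
    P=ray(c.reshape(-1,2),z)[:,:2]*1000
    b=cv2.boxPoints(cv2.minAreaRect(P.astype(np.float32))); u,v=b[1]-b[0],b[2]-b[1]
    if np.linalg.norm(u)<np.linalg.norm(v):u,v=v,u
    return b.mean(0).round(1),np.linalg.norm(u).round(1),np.linalg.norm(v).round(1),round(float(np.degrees(np.arctan2(u[1],u[0]))%180),1)
E
python3 - <<'E'
from h import *
img,ray,proj=cam("top")
for c in blobs(img,(5,150,120),(18,255,255)): print("orange",cv2.minAreaRect(c),rect(c,ray,.058))
for c in blobs(img,(8,50,60),(25,200,255)):
    x=c.reshape(-1,2).mean(0)
    if 200<x[0]<260 and 160<x[1]<220: print("tan",x,rect(c,ray,.048))
for c in blobs(img,(0,0,120),(179,40,255),500):
    x=c.reshape(-1,2).mean(0)
    if 200<x[0]<260 and 150<x[1]<240: print("tray",x,cv2.minAreaRect(c),rect(c,ray,.018))
big=cv2.resize(img[140:260,180:350],None,fx=4.7,fy=4.7,interpolation=cv2.INTER_CUBIC); cv2.imwrite("pics/crop1.png",big)
E
```

```text
orange ((315.2195129394531, 233.02438354492188), (7.067618370056152, 22.528034210205078), 6.340191841125488) (array([397.4,  97.2], dtype=float32), np.float32(52.2), np.float32(16.3), 172.2)
orange ((317.95123291015625, 208.43899536132812), (6.846755504608154, 23.632347106933594), 6.34019136428833) (array([454.6,  89.3], dtype=float32), np.float32(55.7), np.float32(16.0), 172.1)
orange ((320.0, 188.5), (13.0, 6.0), 90.0) (array([501.5,  83.2], dtype=float32), np.float32(31.1), np.float32(14.1), 178.3)
orange ((467.50006103515625, 197.50003051757812), (57.982757568359375, 53.740108489990234), 45.0) (array([ 478.3, -261.4], dtype=float32), np.float32(131.4), np.float32(130.8), 42.6)
tan [237.94 182.6 ] (array([518.6, 277.1], dtype=float32), np.float32(38.0), np.float32(30.4), 165.5)
tan [221.42857143 181.67346939] (array([521.9, 316.9], dtype=float32), np.float32(38.3), np.float32(31.7), 167.8)
tray [227.91101695 195.82627119] ((228.04913330078125, 195.56935119628906), (54.28762435913086, 69.67472839355469), 9.688786506652832) (array([492.1, 303.1], dtype=float32), np.float32(171.9), np.float32(134.2), 170.6)
```

View pics/crop1.png

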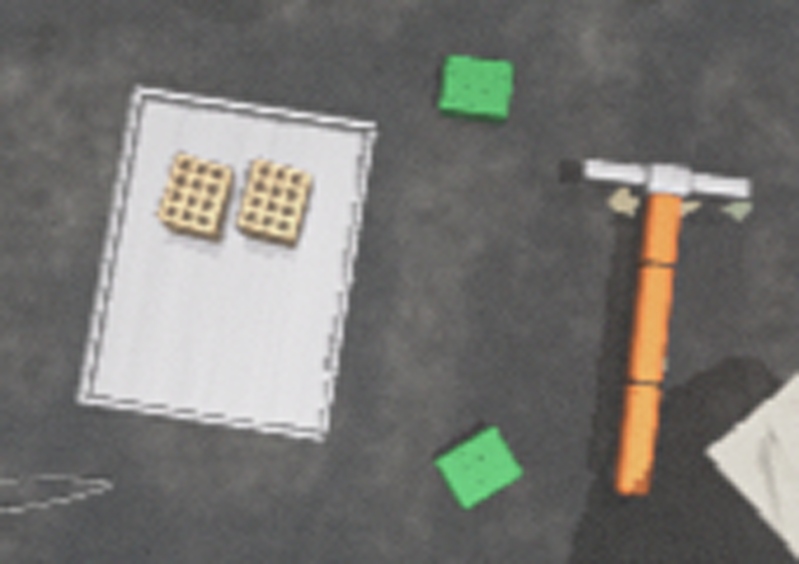

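The crop confirms it: the rake is the only orange tool, at crop (650,340) with its tines at the far end. The tan pair in the tray at (195,195) and (275,200) is the heap, and the two green blocks are look-alikes. The measured sizes agree: tray 172x134 mm, handle 16 mm wide, pieces 38x31 mm.

```bash
cat >> h.py <<'E'
def plan(xyz,yaw):
    "shift (30 mm units) and turn in tool axes to reach TCP xyz, tool down, given yaw"
    s=r.get_state(); R=Ro.from_euler('xyz',s["eef_rot"],degrees=True)
    print("t",round(s["time_s"],2),"xyz",(R.inv().apply(np.array(xyz)-s["tcp_pos"])/.03).round(2),"rot",np.degrees((R.inv()*Ro.from_euler('xyz',[180,0,yaw],degrees=True)).as_rotvec()).round(1))
E
python3 -c "
from h import *
plan([.456,.089,.33],-7.9);plan([.456,.089,.16],-7.9)"
```

```text
t 0.15 xyz [-15.19  19.46  -3.45] rot [ 0.000e+00  1.000e-01 -1.498e+02]
t 0.15 xyz [-15.19  19.46   2.22] rot [ 0.000e+00  1.000e-01 -1.498e+02]
```

```bash
python3 -m crank '[{"xyz":[0,0,-3.5],"delta_rot":[0,0,-10],"claw":0},{"xyz":[0,0,-3.5],"delta_rot":[0,0,-20],"claw":0},{"xyz":[-1.5,2,-3.5],"delta_rot":[0,0,-30],"claw":0},{"xyz":[-3,3.8,-3.5],"delta_rot":[0,0,-40],"claw":0},{"xyz":[-4.3,5.5,-3.5],"delta_rot":[0,0,-50],"claw":0},{"xyz":[-5.6,7.2,-3.5],"delta_rot":[0,0,-60],"claw":0},{"xyz":[-6.9,8.9,-3.5],"delta_rot":[0,0,-70],"claw":0},{"xyz":[-8.3,10.6,-3.5],"delta_rot":[0,0,-80],"claw":0},{"xyz":[-9.5,12.2,-3.5],"delta_rot":[0,0,-90],"claw":0},{"xyz":[-10.8,13.9,-3.5],"delta_rot":[0,0,-100],"claw":0},{"xyz":[-12.1,15.5,-3.5],"delta_rot":[0,0,-110],"claw":0},{"xyz":[-13.2,16.9,-3.5],"delta_rot":[0,0,-120],"claw":0},{"xyz":[-14.2,18.2,-3.5],"delta_rot":[0,0,-130],"claw":0},{"xyz":[-14.9,19.1,-2.5],"delta_rot":[0,0,-140],"claw":0},{"xyz":[-15.2,19.45,-1],"delta_rot":[0,0,-149.8],"claw":0},{"xyz":[-15.2,19.45,1],"delta_rot":[0,0,-149.8],"claw":0},{"xyz":[-15.2,19.45,2.2],"delta_rot":[0,0,-149.8],"claw":0},{"xyz":[-15.2,19.45,2.2],"delta_rot":[0,0,-149.8],"claw":0},{"xyz":[-15.2,19.45,2.2],"delta_rot":[0,0,-149.8],"claw":0}]'
python3 - <<'E'
from h import *
img,ray,proj=cam("wrist")
cv2.imwrite("pics/w1.png",img)
cs=blobs(img,(5,130,100),(18,255,255),60)
for c in cs: print("orange",c.reshape(-1,2).mean(0),rect(c,ray,.058))
print(rect(np.vstack(cs),ray,.058))
plan([.456,.089,.03],-7.9)
E
```

```text
time_s: 2.52
tcp_pos: [0.4575, 0.089, 0.1621]
eef_rot: [-180.0, -0.1, -7.8]
contact_force: [1.1, -1.0, 1.2]
gripper_width: 0.0876
gripper_force: 0.0
orange [254.32345013 189.49326146] (array([451.5,  90. ], dtype=float32), np.float32(135.9), np.float32(16.7), 171.7)
(array([451.5,  90. ], dtype=float32), np.float32(135.9), np.float32(16.7), 171.7)
t 2.58 xyz [-0.07  0.02  4.42] rot [-0.1 -0.1  0. ]
```

View pics/w1.png

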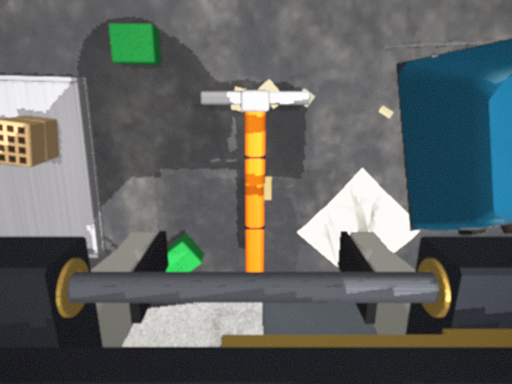

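Wrist view: the handle lies vertical at column 255, with the tine bar at (256,99). The tan heap is at (25,140) and a green block is at (135,42). The blue box to the right (from column 400) is about 115–130 mm from the handle, more than the gripper's 97 mm half-width. The handle line agrees with the top view within 1 mm.

```bash
python3 -m crank '[{"xyz":[-0.05,0,1.5],"delta_rot":[0,0,0],"claw":0},{"xyz":[-0.05,0,2.8],"delta_rot":[0,0,0.3],"claw":0},{"xyz":[-0.05,0,3.8],"delta_rot":[0,0,0.3],"claw":0},{"xyz":[-0.05,0,4.4],"delta_rot":[0,0,0.3],"claw":0.3},{"xyz":[-0.05,0,4.4],"delta_rot":[0,0,0.3],"claw":1},{"xyz":[-0.05,0,4.4],"delta_rot":[0,0,0.3],"claw":1},{"xyz":[-0.05,0,4.4],"delta_rot":[0,0,0.3],"claw":1},{"xyz":[-0.05,0,4.4],"delta_rot":[0,0,0.3],"claw":1},{"xyz":[-0.05,0,4.4],"delta_rot":[0,0,0.3],"claw":1},{"xyz":[-0.05,0,4.4],"delta_rot":[0,0,0.3],"claw":1}]' 45
```

```text
time_s: 3.82
tcp_pos: [0.4551, 0.0889, 0.0287]
eef_rot: [-180.0, -0.0, -8.2]
contact_force: [-0.1, 0.1, -0.9]
gripper_width: 0.0231
gripper_force: 0.0
```

```bash
python3 -m crank '[{"xyz":[0,0,0],"delta_rot":[0,0,0],"claw":1},{"xyz":[0,0,0],"delta_rot":[0,0,0],"claw":1},{"xyz":[0,0,0],"delta_rot":[0,0,0],"claw":1},{"xyz":[0,0,0],"delta_rot":[0,0,0],"claw":1}]' 45; python3 -m crank '[{"xyz":[0,0,-0.5],"delta_rot":[0,0,0],"claw":1},{"xyz":[0,0,-1.2],"delta_rot":[0,0,0],"claw":1},{"xyz":[0,0,-2],"delta_rot":[0,0,0],"claw":1},{"xyz":[0,0,-2.7],"delta_rot":[0,0,0],"claw":1},{"xyz":[0,0,-2.7],"delta_rot":[0,0,0],"claw":1},{"xyz":[0,0,-2.7],"delta_rot":[0,0,0],"claw":1}]'
python3 - <<'E'
from h import *
img,ray,proj=cam("wrist")
cv2.imwrite("pics/w2.png",img)
for n in ("wrist",):
  cs=blobs(img,(5,130,100),(18,255,255),60)
  s=r.get_state(); z=s["tcp_pos"][2]-.030+.058
  for c in cs: print(rect(c,ray,z))
img,ray,proj=cam("side"); cv2.imwrite("pics/s2.png",cv2.resize(img[130:290,150:360],None,fx=3,fy=3))
E
```

```text
time_s: 4.32
tcp_pos: [0.455, 0.0888, 0.0285]
eef_rot: [180.0, 0.0, -8.2]
contact_force: [-0.2, -0.0, 0.1]
gripper_width: 0.0155
gripper_force: 45.0
time_s: 5.08
tcp_pos: [0.4545, 0.0886, 0.1088]
eef_rot: [180.0, 0.1, -8.2]
contact_force: [-0.2, 0.2, -1.4]
gripper_width: 0.016
gripper_force: 45.0
(array([433.3,  93.1], dtype=float32), np.float32(17.7), np.float32(15.7), 172.5)
(array([469.9,  87.9], dtype=float32), np.float32(26.3), np.float32(15.7), 172.6)
(array([501.3,  83.4], dtype=float32), np.float32(35.2), np.float32(15.9), 171.4)
```

View pics/w2.png

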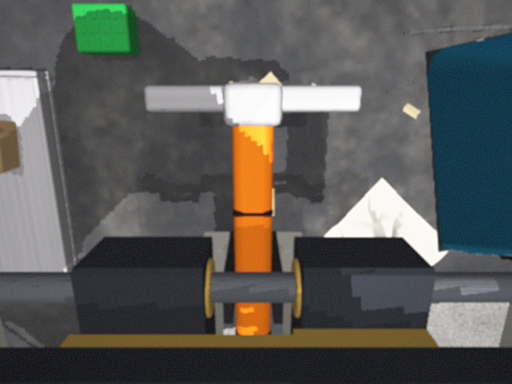

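Wrist view: the rake is held straight in the pads, with the bar hub at (253,101) and the bar spanning columns 146–361. Next I measure the bar relative to the TCP, refine the pieces' position and plan the approach.

```bash
python3 - <<'E'
from h import *
img,ray,proj=cam("wrist"); s=r.get_state(); t=s["tcp_pos"]; a=np.radians(-8.2); u=np.array([np.cos(a),np.sin(a)]); v=np.array([-u[1],u[0]])
for z in (.042,.05,.058):
    for p in ((146,98),(361,98),(253,101)):
        d=(ray(p,t[2]-.0285+z)[0]-t)[:2]*1000; print(z,p,(d@u).round(1),(d@v).round(1))
# pieces (tray frame) from top view
img,ray,proj=cam("top"); T0=np.array([492.1,303.1]); b=np.radians(-9.4); U=np.array([np.cos(b),np.sin(b)]);V=np.array([-U[1],U[0]])
for c in blobs(img,(8,50,60),(25,200,255)):
    x=c.reshape(-1,2).mean(0)
    if 200<x[0]<260 and 160<x[1]<220:
        P=ray(c.reshape(-1,2),.048)[:,:2]*1000-T0; print("piece x range",(P@U).min(),(P@U).max(),"y",(P@V).min(),(P@V).max())
tin=70 # tine row x in tray frame
O=(T0+U*(tin-75))/1000
plan([O[0],O[1],.0285+.085],-9.4); plan([O[0],O[1],.0285+.031],-9.4)
E
```

```text
0.042 (146, 98) 74.5 45.1
0.042 (361, 98) 74.4 -43.3
0.042 (253, 101) 73.3 1.1
0.05 (146, 98) 74.7 42.7
0.05 (361, 98) 74.6 -40.9
0.05 (253, 101) 73.5 1.1
0.058 (146, 98) 74.9 40.3
0.058 (361, 98) 74.8 -38.4
0.058 (253, 101) 73.8 1.1
piece x range 10.385877808465686 50.169007269589805 y -37.624411841076736 -5.7907274926337715
piece x range 7.5481233450554255 46.585503711620014 y 2.492692021138939 34.7093441797873
t 5.28 xyz [ 0.05 -7.26 -0.17] rot [0.1 0.1 1.2]
t 5.28 xyz [ 0.06 -7.26  1.63] rot [0.1 0.1 1.2]
```

View pics/s2.png

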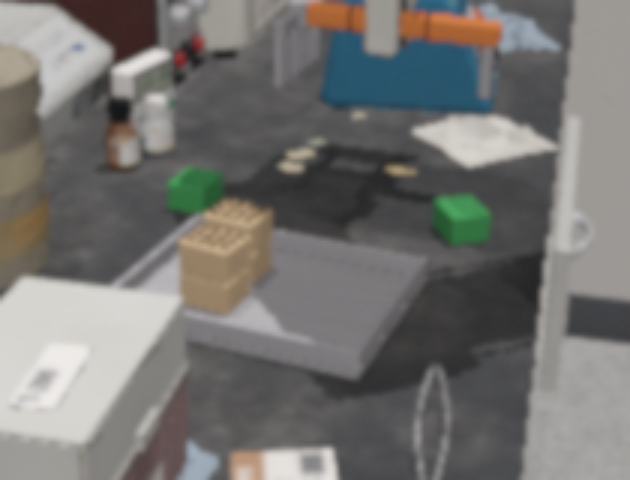

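Side view: the heap is intact, with piles at crop (215,265) and (240,235), and the rake is lifted level. The bar is 74.5 mm ahead of the TCP, as specified. Next I carry it over the tray and lower the tips behind the upper pieces, to about 30 mm.

```bash
python3 -m crank '[{"xyz":[0,-0.8,-0.3],"delta_rot":[0,0,0],"claw":1},{"xyz":[0,-2,-0.3],"delta_rot":[0,0,0.5],"claw":1},{"xyz":[0,-3.2,-0.3],"delta_rot":[0,0,1.2],"claw":1},{"xyz":[0,-4.4,-0.3],"delta_rot":[0,0,1.2],"claw":1},{"xyz":[-0.05,-5.6,-0.3],"delta_rot":[0,0,1.2],"claw":1},{"xyz":[-0.05,-6.6,-0.3],"delta_rot":[0,0,1.2],"claw":1},{"xyz":[-0.05,-7.2,-0.3],"delta_rot":[0,0,1.2],"claw":1},{"xyz":[-0.05,-7.25,-0.1],"delta_rot":[0,0,1.2],"claw":1},{"xyz":[-0.05,-7.25,0.1],"delta_rot":[0,0,1.2],"claw":1},{"xyz":[-0.05,-7.25,0.1],"delta_rot":[0,0,1.2],"claw":1},{"xyz":[-0.05,-7.25,0.1],"delta_rot":[0,0,1.2],"claw":1}]'
python3 - <<'E'
from h import *
img,ray,proj=cam("side"); a=img[140:280,160:320]
img,ray,proj=cam("wrist"); 
out=np.hstack([cv2.resize(a,(400,350)),cv2.resize(img,(400,300))[:300].copy() if 0 else cv2.copyMakeBorder(cv2.resize(img,(400,300)),0,50,0,0,0)])
cv2.imwrite("pics/c3.png",out)
b=np.radians(-9.4);U=np.array([np.cos(b),np.sin(b)]);V=np.array([-U[1],U[0]])
t=r.get_state()["tcp_pos"][:2]*1000+74.5*U-np.array([492.1,303.1]); print("tine in tray",t@U,t@V)
E
```

```text
time_s: 6.65
tcp_pos: [0.4845, 0.3037, 0.1067]
eef_rot: [-180.0, -0.0, -9.4]
contact_force: [0.9, -0.2, -2.3]
gripper_width: 0.0156
gripper_force: 45.0
tine in tray 66.94464323757767 -0.2232080625417878
```

View pics/c3.png

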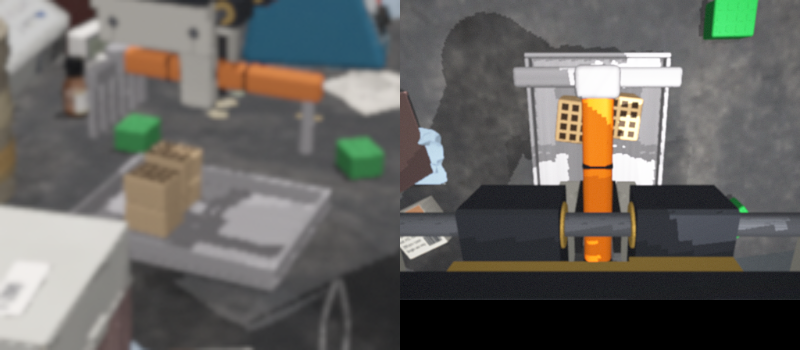

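The rake is centred over the tray, with its bar just beyond the pieces (right panel: bar row 77, pieces rows 95–140). I lower it now.

```bash
python3 -m crank '[{"xyz":[0,0,0.4],"delta_rot":[0,0,0],"claw":1},{"xyz":[0,0,0.8],"delta_rot":[0,0,0],"claw":1},{"xyz":[0,0,1.2],"delta_rot":[0,0,0],"claw":1},{"xyz":[0,0,1.5],"delta_rot":[0,0,0],"claw":1},{"xyz":[0,0,1.6],"delta_rot":[0,0,0],"claw":1},{"xyz":[0,0,1.6],"delta_rot":[0,0,0],"claw":1},{"xyz":[0,0,1.6],"delta_rot":[0,0,0],"claw":1}]'; python3 -m crank '[{"xyz":[-0.15,0,0],"delta_rot":[0,0,0],"claw":1},{"xyz":[-0.3,0,0],"delta_rot":[0,0,0],"claw":1},{"xyz":[-0.45,0,0],"delta_rot":[0,0,0],"claw":1},{"xyz":[-0.6,0,0],"delta_rot":[0,0,0],"claw":1},{"xyz":[-0.7,0,0],"delta_rot":[0,0,0],"claw":1},{"xyz":[-0.7,0,0],"delta_rot":[0,0,0],"claw":1}]'
cat >> h.py <<'E'
def snap(fn):
    a=cam("side")[0][140:280,160:320]; w=cam("wrist")[0]; t=cam("top")[0][150:240,190:270]
    cv2.imwrite(fn,np.hstack([cv2.resize(a,(400,350),interpolation=2),cv2.resize(t,(400,350),interpolation=2)]))
    cv2.imwrite(fn.replace(".png","w.png"),w)
    b=np.radians(-9.4);U=np.array([np.cos(b),np.sin(b)]);V=np.array([-U[1],U[0]])
    s=r.get_state();q=s["tcp_pos"][:2]*1000+74.5*U-np.array([492.1,303.1]); print("tine in tray",q@U,q@V,"tip z",s["tcp_pos"][2]*1000-28.5)
E
python3 -c "
from h import *
snap('pics/c4.png')"
```

```text
time_s: 7.62
tcp_pos: [0.4847, 0.3046, 0.059]
eef_rot: [-180.0, -0.0, -9.4]
contact_force: [0.1, 0.5, -1.1]
gripper_width: 0.0155
gripper_force: 45.0
time_s: 8.38
tcp_pos: [0.4635, 0.3078, 0.0586]
eef_rot: [180.0, 0.0, -9.3]
contact_force: [-1.1, -0.2, -2.4]
gripper_width: 0.0161
gripper_force: 45.0
tine in tray 45.770254477692205 -0.008147979515097055 tip z 30.033634951961233
```

View pics/c4.png

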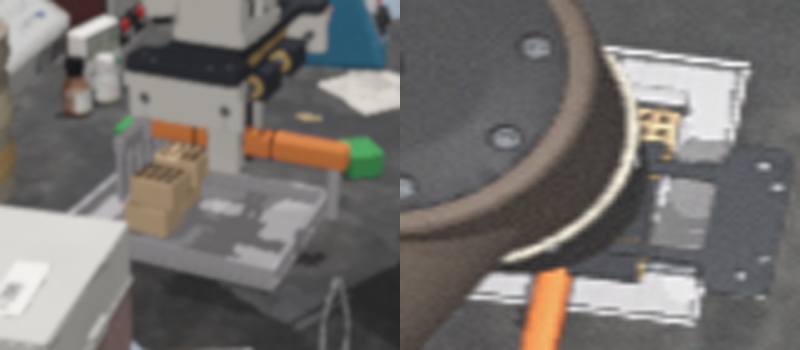

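Side panel: the tines are behind both upper pieces, which have slid a few mm over the lower ones and are still flat. The wrist and top views are mostly hidden by the arm. I continue the pull past the lower pieces' near edge.

```bash
python3 -m crank '[{"xyz":[-0.3,0,0],"delta_rot":[0,0,0],"claw":1},{"xyz":[-0.75,0,0],"delta_rot":[0,0,0],"claw":1},{"xyz":[-1.2,0,0],"delta_rot":[0,0,0],"claw":1},{"xyz":[-1.45,0,0],"delta_rot":[0,0,0],"claw":1},{"xyz":[-1.45,0,0],"delta_rot":[0,0,0],"claw":1},{"xyz":[-1.45,0,0],"delta_rot":[0,0,0],"claw":1}]'
python3 - <<'E'
from h import *
snap('pics/c5.png')
a=cv2.imread('pics/c5.png')[:,:400]; w=cv2.imread('pics/c5w.png')
cv2.imwrite('pics/c5b.png',np.hstack([a,cv2.copyMakeBorder(cv2.resize(w,(400,300)),0,50,0,0,cv2.BORDER_CONSTANT)]))
E
```

```text
time_s: 9.28
tcp_pos: [0.421, 0.3151, 0.0587]
eef_rot: [-180.0, -0.0, -9.3]
contact_force: [-0.3, -1.1, -1.8]
gripper_width: 0.016
gripper_force: 45.0
tine in tray 2.533541465704048 -0.02490432886444614 tip z 30.000857445847075
```

View pics/c5b.png

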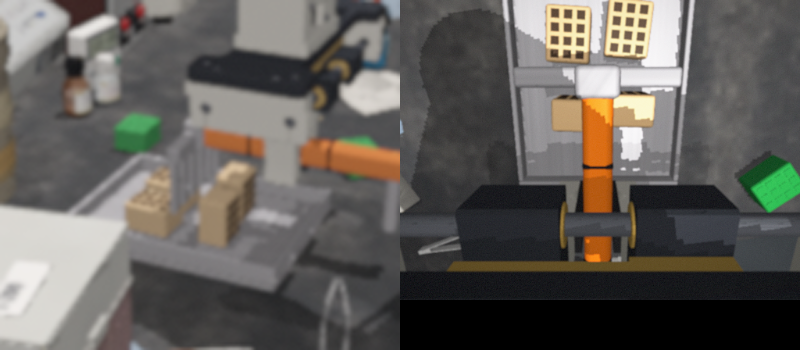

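The lower pieces are in place (right panel (568,33) and (629,28)). The two upper pieces have come off but seem to stand on end at (568,112) and (634,108). I'll measure them before toppling them.

```bash
cat >> h.py <<'E'
b_=np.radians(-9.4);U=np.array([np.cos(b_),np.sin(b_)]);V=np.array([-U[1],U[0]])
def pieces(name,zs,lo=(8,45,50),hi=(28,200,255)):
    img,ray,proj=cam(name)
    for c in blobs(img,lo,hi,40):
        p=c.reshape(-1,2)
        for z in zs:
            P=ray(p,z)[:,:2]*1000-np.array([492.1,303.1]); X,Y=P@U,P@V
            if -95<X.mean()<95 and -75<Y.mean()<75: print(name,p.mean(0).round(),z,"x %.0f..%.0f y %.0f..%.0f"%(X.min(),X.max(),Y.min(),Y.max()))
E
python3 - <<'E'
from h import *
pieces("wrist",(.004,.026,.04)); pieces("side",(.004,.026,.04))
c=optics.capture("wrist"); H=np.array(c["hand_eye"]).round(3); print(H)
w=cv2.imread('pics/c5w.png')
for x in (725-512+0,): pass
# vertical profile through the two pieces (column of the 400-wide panel *1.28)
for col in (int((568-400)*1.28),int((640-400)*1.28)):
    print(col,[(y,*w[y,col-3:col+4].mean(0).astype(int)) for y in range(108,176,4)])
E
```

```text
wrist [254. 147.] 0.004 x -70..-10 y -44..39
wrist [254. 147.] 0.026 x -62..-9 y -40..35
wrist [254. 147.] 0.04 x -57..-8 y -37..33
wrist [214.  43.] 0.004 x 11..52 y 6..41
wrist [214.  43.] 0.026 x 10..47 y 6..37
wrist [214.  43.] 0.04 x 10..44 y 5..34
wrist [291.  37.] 0.004 x 14..54 y -39..-3
wrist [291.  37.] 0.026 x 13..49 y -35..-3
wrist [291.  37.] 0.04 x 13..46 y -32..-2
side [237. 221.] 0.004 x -32..70 y -110..34
side [237. 221.] 0.026 x -47..50 y -67..69
side [237. 221.] 0.04 x -56..36 y -40..91
side [254. 196.] 0.04 x -29..37 y -92..-52
[[-0.002  0.958  0.287  0.078]
 [ 1.     0.002  0.    -0.001]
 [-0.001  0.287 -0.958 -0.158]
 [ 0.     0.     0.     1.   ]]
215 [(108, np.int64(128), np.int64(126), np.int64(128)), (112, np.int64(111), np.int64(109), np.int64(111)), (116, np.int64(127), np.int64(126), np.int64(128)), (120, np.int64(117), np.int64(115), np.int64(118)), (124, np.int64(50), np.int64(73), np.int64(90)), (128, np.int64(94), np.int64(132), np.int64(161)), (132, np.int64(119), np.int64(164), np.int64(197)), (136, np.int64(117), np.int64(162), np.int64(196)), (140
[... 649 characters left out ...]
nt64(78), np.int64(97)), (124, np.int64(180), np.int64(235), np.int64(250)), (128, np.int64(210), np.int64(248), np.int64(251)), (132, np.int64(211), np.int64(248), np.int64(251)), (136, np.int64(210), np.int64(248), np.int64(251)), (140, np.int64(209), np.int64(247), np.int64(251)), (144, np.int64(210), np.int64(247), np.int64(251)), (148, np.int64(210), np.int64(247), np.int64(251)), (152, np.int64(165), np.int64(220), np.int64(235)), (156, np.int64(113), np.int64(158), np.int64(192)), (160, np.int64(105), np.int64(150), np.int64(183)), (164, np.int64(225), np.int64(222), np.int64(224)), (168, np.int64(240), np.int64(239), np.int64(241)), (172, np.int64(242), np.int64(240), np.int64(241))]
```

```bash
python3 - <<'E'
from h import *
img,ray,proj=cam("wrist")
for p in ((215,121),(215,127),(215,167),(307,118),(307,122),(307,162)):
    print(p,[(z,round(float((ray(p,z)[0,:2]*1000-np.array([492.1,303.1]))@U),1)) for z in (.004,.03,.04,.046)])
E
```

```text
(215, 121) [(0.004, -12.7), (0.03, -10.5), (0.04, -9.6), (0.046, -9.1)]
(215, 127) [(0.004, -16.4), (0.03, -13.7), (0.04, -12.6), (0.046, -12.0)]
(215, 167) [(0.004, -41.7), (0.03, -35.9), (0.04, -33.7), (0.046, -32.4)]
(307, 118) [(0.004, -11.0), (0.03, -9.0), (0.04, -8.2), (0.046, -7.7)]
(307, 122) [(0.004, -13.4), (0.03, -11.1), (0.04, -10.2), (0.046, -9.6)]
(307, 162) [(0.004, -38.6), (0.03, -33.2), (0.04, -31.1), (0.046, -29.8)]
```

Both upper pieces stand upright on end, top faces 21 mm deep at tray x = -33..-12, about 36 mm tall. A brisk push near their top edges (tips at z≈35 mm) topples them toward the near end, where x = -69..-33 is free inside the wall at -81.

```bash
python3 -m crank '[{"xyz":[0,0,-0.17],"delta_rot":[0,0,0],"claw":1},{"xyz":[0,0,-0.17],"delta_rot":[0,0,0],"claw":1},{"xyz":[0,0,-0.17],"delta_rot":[0,0,0],"claw":1},{"xyz":[-0.8,0,-0.17],"delta_rot":[0,0,0],"claw":1},{"xyz":[-1.45,0,-0.17],"delta_rot":[0,0,0],"claw":1},{"xyz":[-1.45,0,-0.17],"delta_rot":[0,0,0],"claw":1},{"xyz":[-1.45,0,-0.17],"delta_rot":[0,0,0],"claw":1},{"xyz":[-1.45,0,-0.17],"delta_rot":[0,0,0],"claw":1}]'
python3 -m crank '[{"xyz":[0,0,-0.8],"delta_rot":[0,0,0],"claw":1},{"xyz":[0,0,-1.6],"delta_rot":[0,0,0],"claw":1},{"xyz":[0.8,0,-2],"delta_rot":[0,0,0],"claw":1},{"xyz":[0.8,0,-2],"delta_rot":[0,0,0],"claw":1},{"xyz":[0.8,0,-2],"delta_rot":[0,0,0],"claw":1}]'
python3 - <<'E'
from h import *
snap('pics/c6.png')
pieces("wrist",(.026,.04))
img,ray,proj=cam("wrist")
E
```

```text
time_s: 10.62
tcp_pos: [0.3784, 0.322, 0.0637]
eef_rot: [-180.0, -0.0, -9.4]
contact_force: [-0.4, -0.7, -1.8]
gripper_width: 0.0156
gripper_force: 45.0
time_s: 11.25
tcp_pos: [0.4014, 0.3174, 0.1231]
eef_rot: [179.9, 0.0, -9.4]
contact_force: [-0.1, 0.6, -2.5]
gripper_width: 0.0154
gripper_force: 45.0
tine in tray -17.65840989895752 -0.5011437366227697 tip z 94.5538204715763
wrist [257. 141.] 0.026 x -77..-32 y -37..33
wrist [257. 141.] 0.04 x -74..-31 y -35..31
wrist [281.  23.] 0.026 x 12..43 y -35..-3
wrist [281.  23.] 0.04 x 11..40 y -33..-3
wrist [223.  26.] 0.026 x 9..43 y 6..37
wrist [223.  26.] 0.04 x 8..40 y 5..35
```

```bash
python3 - <<'E'
from h import *
img,ray,proj=cam("wrist")
g=cv2.cvtColor(img,cv2.COLOR_BGR2HSV)
m=cv2.inRange(g,(8,45,50),(28,200,255))
ys,xs=np.where(m[90:220,150:370]); print(xs.min()+150,xs.max()+150,ys.min()+90,ys.max()+90)
for y in range(90,185,3): print(y,''.join('#' if m[y,x] else ('o' if g[y,x,1]>=200 else ('.' if g[y,x,2]<90 else ' ')) for x in range(180,340,2)))
E
```

```text
211 303 115 219
90                                                                                 
93                                                                                 
96                                                                                 
99                                                                                 
102                                                                                 
105                                                                                 
108                                                                                 
111                                                                                 
114                                                                            .    
117                                                    ###########             .    
120                                                    ###########             .    
123                 ########                           .######.###             .    
126                 ##########   #################  ##############  
[... 931 characters left out ...]
#             .     
162                 ###########ooooooooooooooooooo###############             .     
165                 ###########ooooooooooooooooooo                            .     
168                  ##########ooooooooooooooooooo#                           .     
171                            #oooooooooooooooooo#                           .     
174             . .  . .    .  ooooooooooooooooooo#   ......  . ..           .    ..
177                            #oooooooooooooooooo#                               ..
180                            #oooooooooooooooooo#                               ..
183 ...........................ooooooooooooooooooo#....................... .   .....
```

The toppled pieces' tops are now 45 px (about 35 mm) long, so both lie flat. Now find a clear spot beside the tray for the rake.

```bash
python3 - <<'E'
from h import *
img,ray,proj=cam("top")
for c in blobs(img,(45,120,60),(75,255,255),30):
    p=c.reshape(-1,2); P=ray(p,.022)[:,:2]*1000; Q=P-np.array([492.1,303.1]); print(p.mean(0),"tray x",(Q@U).min(),(Q@U).max(),"y",(Q@V).min(),(Q@V).max())
# green as seen initially
img=cv2.imread('pics/top0.png')
for c in blobs(img,(45,120,60),(75,255,255),30):
    p=c.reshape(-1,2); P=ray(p,.022)[:,:2]*1000; Q=P-np.array([492.1,303.1]); print("init",p.mean(0),"tray x",(Q@U).min(),(Q@U).max(),"y",(Q@V).min(),(Q@V).max())
for y in (-130,-150): 
    O=(np.array([492.1,303.1])+U*20+V*y)/1000; print(O); plan([*O,.0285],-9.4)
E
```

```text
[281.30232558 239.48837209] tray x -105.46277403938913 -65.30397480016536 y -166.32612035889076 -125.11545417545975
[281.02272727 157.90909091] tray x 98.19847436980467 126.73404489553592 y -131.98626366723013 -98.06192921334544
init [281.51162791 239.25581395] tray x -105.08578928743705 -65.30397480016536 y -164.29466604066914 -125.11545417545975
init [280.86666667 157.77777778] tray x 98.19847436980467 126.73404489553592 y -132.3572544469622 -97.8304419876444
[0.49059907 0.1715791 ]
t 11.6 xyz [3.73 4.33 3.17] rot [0.  0.  0.1]
[0.48733255 0.15184766]
t 11.6 xyz [3.73 5.   3.17] rot [0.  0.  0.1]
```

Free spot: rake origin at tray (10, -120). That leaves about 11 mm from the tines to the tray wall and to the far green block, and the foot clears the near block's corner.

```bash
python3 -c "
from h import *
O=(np.array([492.1,303.1])+U*10+V*-120)/1000; plan([*O,.123],-9.4);plan([*O,.029],-9.4)"
```

```text
t 11.6 xyz [3.4  4.   0.02] rot [0.  0.  0.1]
t 11.6 xyz [3.4  4.   3.15] rot [0.  0.  0.1]
```

```bash
python3 -m crank '[{"xyz":[0.6,0.8,0],"delta_rot":[0,0,0],"claw":1},{"xyz":[1.4,1.8,0],"delta_rot":[0,0,0],"claw":1},{"xyz":[2.2,2.8,0],"delta_rot":[0,0,0],"claw":1},{"xyz":[3,3.6,0],"delta_rot":[0,0,0],"claw":1},{"xyz":[3.4,4,0],"delta_rot":[0,0,0],"claw":1},{"xyz":[3.4,4,0.5],"delta_rot":[0,0,0],"claw":1},{"xyz":[3.4,4,1.2],"delta_rot":[0,0,0],"claw":1},{"xyz":[3.4,4,1.9],"delta_rot":[0,0,0],"claw":1},{"xyz":[3.4,4,2.5],"delta_rot":[0,0,0],"claw":1},{"xyz":[3.4,4,2.8],"delta_rot":[0,0,0],"claw":1},{"xyz":[3.4,4,2.8],"delta_rot":[0,0,0],"claw":1},{"xyz":[3.4,4,2.8],"delta_rot":[0,0,0],"claw":1}]'
python3 - <<'E'
from h import *
O=(np.array([492.1,303.1])+U*10+V*-120)/1000; plan([*O,.029],-9.4)
t=cam("top")[0][140:260,180:320]; a=cam("side")[0][130:290,150:360]
cv2.imwrite("pics/c7.png",np.hstack([cv2.resize(t,(400,343),interpolation=2),cv2.resize(a,(400,343),interpolation=2)]))
E
```

```text
time_s: 13.1
tcp_pos: [0.483, 0.1836, 0.0401]
eef_rot: [-180.0, -0.0, -9.3]
contact_force: [-0.5, -0.0, -0.4]
gripper_width: 0.0154
gripper_force: 45.0
t 13.1 xyz [-0.02  0.02  0.37] rot [-0.  -0.   0.1]
```

View pics/c7.png

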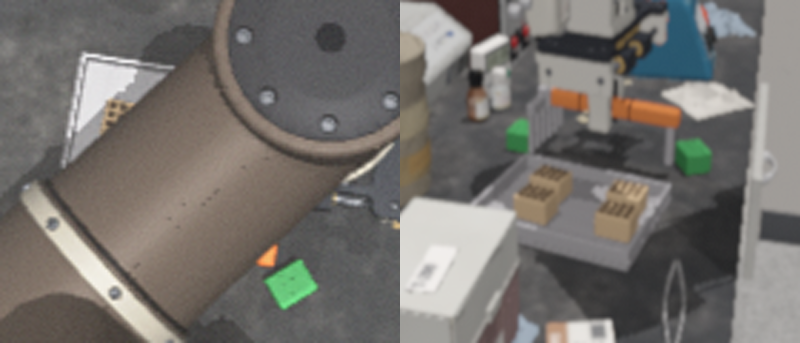

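The side panel shows all four pieces flat on the tray floor, at (550,180), (540,200), (628,195) and (618,215), with the rake held level beside the tray. I set it down and release.

```bash
python3 -m crank '[{"xyz":[0,0,0.15],"delta_rot":[0,0,0],"claw":1},{"xyz":[0,0,0.28],"delta_rot":[0,0,0],"claw":1},{"xyz":[0,0,0.36],"delta_rot":[0,0,0],"claw":1},{"xyz":[0,0,0.38],"delta_rot":[0,0,0],"claw":1},{"xyz":[0,0,0.38],"delta_rot":[0,0,0],"claw":1},{"xyz":[0,0,0.38],"delta_rot":[0,0,0],"claw":1}]'; python3 -m crank '[{"xyz":[0,0,0],"delta_rot":[0,0,0],"claw":0.8},{"xyz":[0,0,0],"delta_rot":[0,0,0],"claw":0.6},{"xyz":[0,0,0],"delta_rot":[0,0,0],"claw":0.5},{"xyz":[0,0,0],"delta_rot":[0,0,0],"claw":0.5},{"xyz":[0,0,0],"delta_rot":[0,0,0],"claw":0.5},{"xyz":[0,0,0],"delta_rot":[0,0,0],"claw":0.5}]'
```

```text
time_s: 13.95
tcp_pos: [0.4826, 0.1829, 0.0285]
eef_rot: [180.0, 0.0, -9.4]
contact_force: [-2.6, -0.6, 5.9]
gripper_width: 0.0158
gripper_force: 45.0
time_s: 14.7
tcp_pos: [0.4827, 0.183, 0.0282]
eef_rot: [180.0, 0.0, -9.4]
contact_force: [0.0, 0.7, -0.3]
gripper_width: 0.0438
gripper_force: 0.0
```

```bash
python3 -m crank '[{"xyz":[0,0,-0.6],"delta_rot":[0,0,0],"claw":0.5},{"xyz":[0,0,-1.6],"delta_rot":[0,0,0],"claw":0.5},{"xyz":[0,0,-3],"delta_rot":[0,0,0],"claw":0.5},{"xyz":[0,0,-5],"delta_rot":[0,0,0],"claw":0.5},{"xyz":[0,0,-7],"delta_rot":[0,0,0],"claw":0.5},{"xyz":[0,0,-8.5],"delta_rot":[0,0,0],"claw":0.5},{"xyz":[0,2,-9],"delta_rot":[0,0,0],"claw":0.5},{"xyz":[0,4,-9],"delta_rot":[0,0,0],"claw":0.5},{"xyz":[0,6,-9],"delta_rot":[0,0,0],"claw":0.5},{"xyz":[0,8,-9],"delta_rot":[0,0,0],"claw":0.5},{"xyz":[0,10,-9],"delta_rot":[0,0,0],"claw":0.5},{"xyz":[0,10,-9],"delta_rot":[0,0,0],"claw":0.5},{"xyz":[0,10,-9],"delta_rot":[0,0,0],"claw":0.5},{"xyz":[0,10,-9],"delta_rot":[0,0,0],"claw":0.5}]'
python3 - <<'E'
from h import *
pieces("top",(.026,))
img,ray,proj=cam("top")
for c in blobs(img,(5,150,120),(18,255,255)):
    print("orange",rect(c,ray,.058))
print(cv2.imwrite("pics/c8.png",img))
E
```

```text
time_s: 16.45
tcp_pos: [0.4341, -0.1121, 0.2982]
eef_rot: [-180.0, 0.0, -9.3]
contact_force: [0.3, -0.5, 0.2]
gripper_width: 0.0443
gripper_force: 0.0
top [234. 217.] 0.026 x -69..-33 y -38..-8
top [217. 216.] 0.026 x -74..-38 y 1..32
top [238. 183.] 0.026 x 13..50 y -36..-4
top [222. 182.] 0.026 x 9..46 y 5..35
orange (array([425.6, 192.4], dtype=float32), np.float32(52.0), np.float32(13.4), 170.6)
orange (array([500.6, 180. ], dtype=float32), np.float32(91.5), np.float32(13.6), 170.7)
True
```

Measured from above, all four pieces have flat 36x30 mm footprints inside the tray, and the lower two are where they were. The rake stands where it was released, so I hand in.

```bash
python3 -c "
from plant import job
print(job.close_job())"
```

```text
the job is handed in; nothing more can be done
None
```

The job is handed in at about 16.5 s: all four pieces lie flat in one layer on the tray floor, with the lower two where they were, and the rake stands tines down beside the tray, released; the two upper pieces landed on end when drawn off, so I toppled them flat with the rake and they probably lie upside down.

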